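Hang the parts basket on the bench lift arm

TASK

Hang the parts basket by its handle on the hook of the bench lift arm, which is stiff and stays where it is left: first push the hook right down, then slide the basket along the bench without lifting it until the middle of its handle bar is over the hook's seat, then press down the paddle at the other end until the arm is close to the top of its travel. Leave the basket hanging level and still in the hook, clear of the bench. Leave the other things on the bench standing where they are.

Things in the scene. Friction and masses are not known exactly. Their poses are not given: they have to be found in the camera images.
- stand: steel post of the lift arm, fixed to the bench: base plate 110 x 100 x 8 mm, two cheeks to 153 mm high. Origin: bench level, under the pivot. Its x axis runs horizontally from the hook side (-x) to the paddle side (+x), z up. The pivot axis is along its y, 140 mm above the bench.
- rocker (a joint): stiff see-saw lift arm on the stand, 24 mm wide; it stays where it is left (friction 1.2 N m). rad: 0 = hook right down (stop), 0.5 = hook fully raised, paddle right down (stop). A positive value lifts the hook end and lowers the paddle end.
- hook_seat (a point): middle of the hook's floor, where the handle bar is to rest; turns with the arm, axes as the stand's at arm value 0, where it lies 150 mm from the pivot towards -x, 99 mm above the bench. Hook: bent strip 40 mm wide (y), 6 mm thick; tip at -x rises 20 mm above the floor, shank at +x rises to the arm; 28 mm clear between them (14 mm either way).
- hook_top (a point): top face of the lift arm above the hook's shank, 130 mm from the pivot; press down here to lower the hook. At 0 it is 148 mm above the bench.
- paddle (a point): middle of the top face of the paddle, a steel plate 55 x 55 x 10 mm at the arm's +x end, 140 mm from the pivot; press down here to raise the hook. At arm value 0 it is about 186 mm above the bench and slopes 17 degrees (higher at its outer end), at 0.5 about 117 mm.
- basket: open empty metal parts basket, 110 (its x) x 130 (y) x 60 mm high, walls 4 mm, 0.27 to 0.5 kg. Origin: centre of its underside. Rigid 8 mm round-bar handle over its middle: straight level bar along its y, 122 mm between uprights, axis 135 mm up. Starts on the hook's open (-x) side, 85 to 155 mm short of the hook, up to 35 mm sideways, turned up to 0.25 rad.
- bail (a point): middle of the handle bar's axis, 135 mm above the basket's underside; axes as the basket.
- piston: a bystander; its origin is the centre of its underside: engine piston, 76 mm across, 65 mm high
- gear: a bystander; its origin is the centre of its underside: bevel gear lying flat, 96 mm across, 45 mm high
- can: a bystander; its origin is the centre of its underside: metal can, 66 mm across, 150 mm high
- wrench: a bystander: steel wrench lying along its x, 180 mm long; origin at its underside
- tin: a bystander; its origin is the centre of its underside: open metal cup, 84 mm across, 100 mm high
- jar: a bystander; its origin is the centre of its underside: glass jar, 70 mm across, 100 mm high
- hammer: a bystander: hammer lying along its x; origin at its underside
Not all that is in view belongs to the job. What is shaped like the basket but brown is not meant.

How it is judged:
By the outcome, as a careful person would: the job done as asked, in the order asked, and still so for the second after the job is handed in, with the robot touching nothing.
It also fails if it takes over 64 s, if anything falls off the work surface, if the arm or the gripper's body presses on something with over 40 N, if the wrist force passes 120 N, or if a joint passes its speed limit or range.

ROBOT

A 6-joint arm with a two-finger parallel gripper is mounted at the origin on the work surface. World frame = base frame: x ahead of the robot, y to its left, z up, the work surface at z = 0. Lengths are in m, angles in degrees, forces in N, time in s.
With the tool pointing down it reaches from about 0.375 to 0.925 m from the base axis. Payload 5.7 kg.
Tool frame: the origin (TCP) lies at the very end of the fingers, on their centre line; the grasp point (between the pads) lies ctrl.hold_point_z behind it (ctrl.hold_point_z is the distance from the TCP to the grasp point, in m); z points along the fingers, y is the line along which they close (so a half turn about z gives the same grasp; the last joint's range is limited). The gripper opens to 85 mm and grips with 20 to 120 N. Pads are 22 mm wide; open, the fingers measure 114 mm over their backs; the gripper's body (76 mm by 85 mm) begins 54 mm behind the grasp point. The pads swing forward as they close: fully open they stand 13 mm farther back than shut.
Start: joints at [-76.438, 20.558, 86.54, -0, 72.909, -6.595], TCP at [0.207, -0.563, 0.231] pointing down, gripper open.
Joint ranges: [-170.27, 170.27], [-57.76, 135], [12.27, 136.19], [-55.21, 235.2], [11.17, 155.16], [-170.74, 170.74]. Speed limits (degrees/s): [136.94, 136.94, 180, 180, 180, 180].

INTERFACE

Orientations are given as a 3x3 rotation matrix whose columns are the frame's x, y, z axes.
In Python, from workcell import ctrl, vision gives the robot as it stands.
- The arm moves only by the shell command python3 -m crank 'ROWS'. ROWS is JSON, a list of rows, each a list of 5 numbers: the shift along the tool's x, y, z normalised to -1 to 1, where 1 is 40 mm, then the turn about the tool's z normalised to -1 to 1, where 1 is 0.1 rad, then the opening, from 0 (shut) to 1 (fully open). In form: [[x, y, z, yaw, grip], ...]. A call has 1 to 20 rows; each row shifts and turns the commanded pose from where the row before left it, along the tool's axes as they then stand; what a row does not reach is not made up. A row lasts 1/10 s, in which the tool goes at most 50 mm and 8.59 degrees, less where a joint would pass 70% of its speed; a pose out of reach is approached as far as the arm can. A call with a number of a shift or a turn outside -1 to 1 is refused whole. A call with a gripper value outside its range is refused whole. The fingers move at their own pace and stop on an object; the grip force is fixed at half the most. Time passes only in rows, so rows that do not move let the fingers close. It gives the time, the measured TCP pose, the force, the opening and the grip force at its end, in the units of the state.
- ctrl.get_state(): the state, without advancing time (a new reading comes with each control period).
- vision.read_camera(name): name is "scene" or "side" or "wrist"; returns a dict with "frame" (384x512x3 uint8, red, green, blue), "range_z" (384x512 float32, m along the optical axis (not along the pixel's ray), 0 where there is no reading), "fx", "fy", "cx", "cy" (pixels), "k1" (the pictures are not rectified: a ray, as slopes to the right and down, at radius r is drawn at 1 + k1 r^2 times it, then the intrinsics apply), "R" (3x3) and "t" (3): a world point X has camera coordinates R X + t. Camera axes: x right, y down, z forward; pixel columns grow to the right and rows downward; lengths in m; the calibration is good to about 2 mm. A picture is of the moment at which its call begins.
- ctrl.hand_in(): hands the job in; it is judged then, once.
The state is a dict: "clock": time; "q": joint angles; "joint_velocities": joint speeds; "joint_torque": joint torques, N m; "tcp_pos": TCP position; "ee_rot": TCP orientation; "contact_force": force on the tool from outside, world axes, zero at the start; "torque": the same for the moment, N m; "opening": opening from 0.0 (shut) to 1.0 (fully open); "gripper_force": force on a finger pad.
Only numpy, scipy, OpenCV 4.12 (cv2) and the standard library are available. Lean on these libraries where they do the work, as an engineer would, in place of code of your own. Each camera call takes 0.05 s, during which the arm holds its last target. There are 200 camera calls.

## Working session

There is one attempt and no reset: what is moved stays moved. The work goes in short steps, Python scripts to look and compute and a shell command to move; the robot and the scene stay as the last step left them, time stands still between calls to the robot, and variables do not carry over. Pictures are saved under pics/ and viewed, at most 10 in all, crops included, and the job is handed in when it is done.

```bash
mkdir -p pics; cat > h.py <<'E'
import numpy as np, cv2
from workcell import ctrl, vision
def pts(c):
    h,w=c["range_z"].shape
    u,v=np.meshgrid(np.arange(w),np.arange(h))
    K=np.array([[c["fx"],0,c["cx"]],[0,c["fy"],c["cy"]],[0,0,1.]])
    p=cv2.undistortPoints(np.stack([u.ravel(),v.ravel()],1).astype(float)[:,None],K,np.array([c["k1"],0,0,0,0.]))[:,0]
    z=c["range_z"].ravel().astype(float)
    P=np.c_[p*z[:,None],z]
    W=(P-np.array(c["t"]))@np.array(c["R"])
    W[z==0]=np.nan
    return W.reshape(h,w,3)
def grab(n):
    c=vision.read_camera(n); return c,pts(c)
E
python3 - <<'E'
from h import *
ims=[]
for n in("scene","side"):
    c=vision.read_camera(n); np.save(n+'0.npy',c,allow_pickle=True)
    cv2.imwrite(f'pics/{n}0.png',cv2.resize(c["frame"][:,:,::-1],(800,600),interpolation=cv2.INTER_CUBIC))
    print(n,c["fx"],c["k1"],(-np.array(c["R"]).T@c["t"]).round(3),np.array(c["R"])[2].round(2))
s=ctrl.get_state();print(s["tcp_pos"],s["ee_rot"],s["contact_force"],ctrl.hold_point_z)
E
```

```text
scene 374.92580953667766 -0.013002435319748163 [1.275 0.477 1.032] [-0.58 -0.37 -0.73]
side 441.8786254218073 0.03723070615410679 [ 0.381 -1.315  0.974] [ 0.13  0.84 -0.53]
[ 0.20659516 -0.56265775  0.23054297] [[ 9.38747204e-01  3.44606344e-01 -3.92562312e-04]
 [ 3.44606516e-01 -9.38745824e-01  1.62083556e-03]
 [ 1.90033986e-04 -1.65683438e-03 -9.99998609e-01]] [0.09230466 0.77073274 0.43788449] 0.0187
```

View pics/scene0.png

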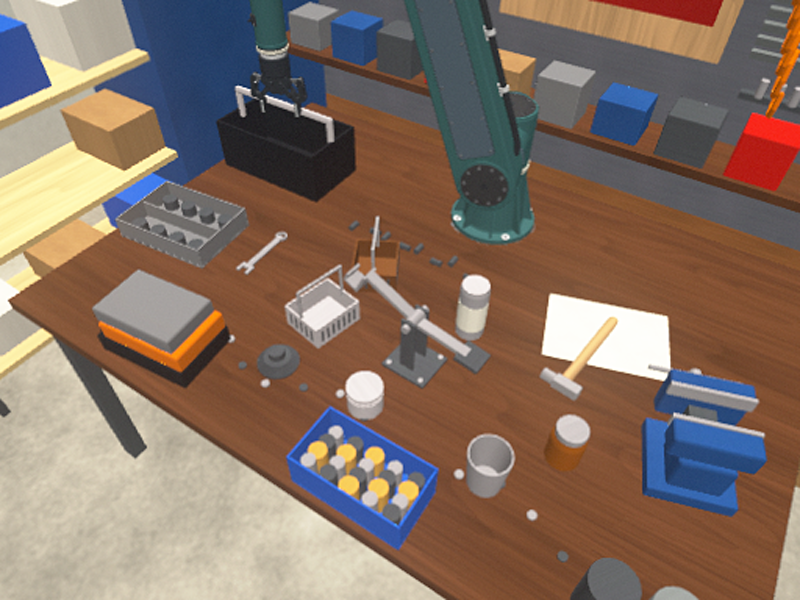

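View pics/side0.png

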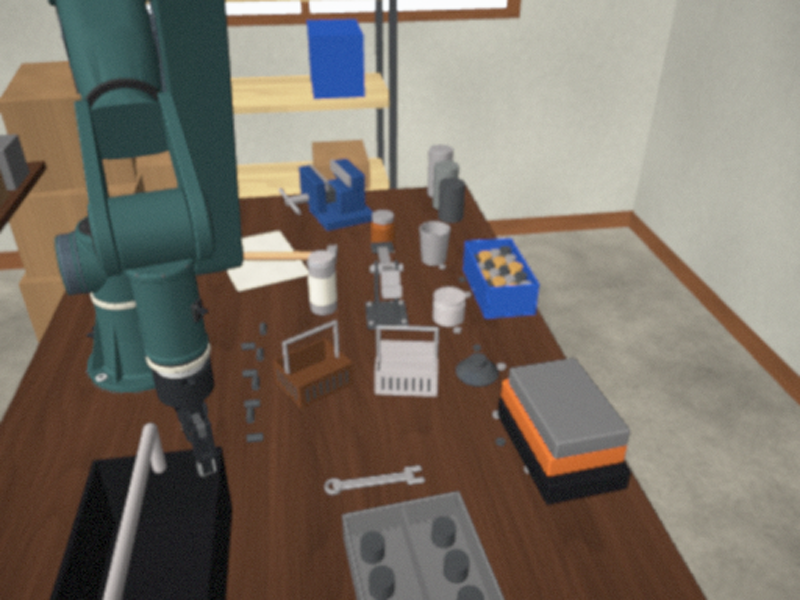

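Scene view: the grey basket is at (323,305) and a brown basket-like tray at (376,255). The stand is at (412,345), with the hook end at (360,280) raised and the paddle at (475,355) low. The basket meant is the light grey metal one, because the brown one is excluded and the black toolbox at (285,150) is far too large. I'll confirm this in a crop and measure at the same time.

```bash
python3 - <<'E'
from h import *
for n in("scene","side"):
    c=np.load(n+'0.npy',allow_pickle=True).item(); W=pts(c)
    f=c["frame"]
    s=0.64
    if n=="scene":
        cv2.imwrite('pics/crop.png',cv2.resize(f[150:260,175:325,::-1],(800,587),interpolation=cv2.INTER_CUBIC))
        for name,(u,v) in dict(basketrimL=(288,308),gear=(279,358),piston=(365,385),can=(475,285),canbase=(472,330),pad=(472,356),paddle=(478,358),armmid=(385,295),pivot=(416,316),base=(410,370),hooktop=(358,277),handle=(322,287),brown=(376,240),hammer=(562,385),tin=(490,450),jar=(572,430)).items():
            print(n,name,W[int(v*s),int(u*s)].round(3))
    else:
        for name,(u,v) in dict(handle=(406,329),uprL=(378,350),uprR=(436,350),gear=(477,360),piston=(450,295),can=(322,260),base=(386,318),pivot=(385,270)).items():
            print(n,name,W[int(v*s),int(u*s)].round(3))
E
```

```text
scene basketrimL [ 0.631 -0.213  0.059]
scene gear [ 0.744 -0.148  0.04 ]
scene piston [0.713 0.056 0.062]
scene can [0.418 0.145 0.152]
scene canbase [0.442 0.163 0.038]
scene pad [0.572 0.221 0.123]
scene paddle [0.573 0.232 0.122]
scene armmid [0.573 0.013 0.18 ]
scene pivot [0.567 0.086 0.153]
scene base [0.596 0.094 0.013]
scene hooktop [ 0.551 -0.069  0.168]
scene handle [ 0.525 -0.197  0.049]
scene brown [ 0.4   -0.127  0.139]
scene hammer [0.461 0.387 0.021]
scene tin [0.704 0.334 0.054]
scene jar [0.61 0.45 0.1 ]
side handle [ 0.573 -0.161  0.137]
side uprL [ 0.526 -0.048 -0.   ]
side uprR [ 0.638 -0.176  0.084]
side gear [ 0.729 -0.171  0.044]
side piston [0.722 0.068 0.062]
side can [0.418 0.124 0.152]
side base [0.565 0.073 0.005]
side pivot [0.553 0.004 0.185]
```

View pics/crop.png

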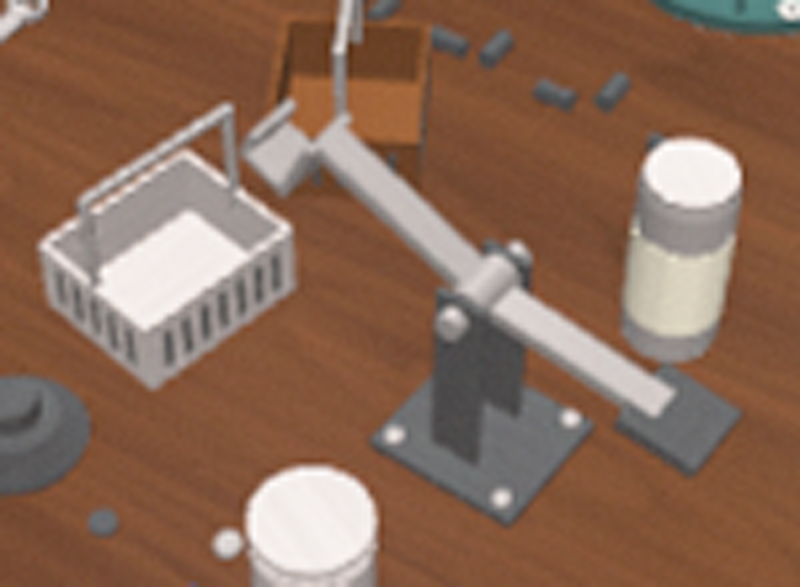

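Crop confirmed: the grey metal basket with slotted walls is at (165,250) and its handle faces the raised hook at (285,150). The brown decoy is behind it. Next I fit the poses from the depth points.

```bash
cat > fit.py <<'E'
from h import *
def near(p,q,r): return np.hypot(p[:,0]-q[0],p[:,1]-q[1])<r
def line(P):
    m=P.mean(0); w,v=np.linalg.eigh(np.cov(P.T)); d=v[:,-1]; return m,d
def cloud(c):
    W=pts(c); f=c["frame"].astype(int); P=W.reshape(-1,3); C=f.reshape(-1,3); ok=~np.isnan(P[:,0]); return P[ok],C[ok]
def rect(P):
    return cv2.minAreaRect((P[:,:2]*1000).astype(np.float32))
E
python3 - <<'E'
from fit import *
for n in("scene","side"):
    c=np.load(n+'0.npy',allow_pickle=True).item(); P,C=cloud(c)
    grey=(C.max(1)-C.min(1)<40)
    m=grey&near(P,(.58,-.165),.13)&(P[:,1]<-.075)
    h=P[m&(P[:,2]>.115)&(P[:,2]<.15)]
    if len(h)>5:
        mm,d=line(h);print(n,'handle',len(h),mm.round(4),d.round(3),h[:,:2].min(0).round(3),h[:,:2].max(0).round(3),'ztop',np.percentile(h[:,2],95).round(4))
    r=P[m&(P[:,2]>.05)&(P[:,2]<.066)];print(n,'rim',len(r),rect(r), np.percentile(r[:,2],90))
    b=P[near(P,(.575,.085),.09)&(P[:,2]>.005)&(P[:,2]<.015)];print(n,'base',len(b),rect(b))
    a=P[grey&(P[:,2]>.115)&(P[:,2]<.25)&(abs(P[:,0]-.57)<.06)&(P[:,1]>-.07)&(P[:,1]<.26)]
    mm,d=line(a);print(n,'arm',len(a),mm.round(4),d.round(3),a.min(0).round(3),a.max(0).round(3))
    ch=P[grey&near(P,(.575,.09),.03)&(P[:,2]>.12)];print(n,'cheek',len(ch),ch.mean(0).round(4),rect(ch))
    for nm,q,r_,z0 in(("can",(.42,.135),.06,.14),("piston",(.72,.06),.06,.055),("gear",(.735,-.16),.07,.02)):
        g=P[near(P,q,r_)&(P[:,2]>z0)];print(n,nm,len(g),g.mean(0).round(3) if len(g) else '',cv2.minEnclosingCircle((g[:,:2]*1000).astype(np.float32)) if len(g) else '')
    br=P[near(P,(.4,-.12),.12)&(P[:,2]>.045)&(C[:,0]-C[:,2]>20)];print(n,'brown',br.min(0).round(3),br.max(0).round(3))
E
```

```text
scene handle 88 [ 0.5818 -0.1552  0.1338] [-0.978  0.207  0.013] [ 0.516 -0.169] [ 0.641 -0.139] ztop 0.139
scene rim 252 ((578.7537231445312, -155.44833374023438), (116.18577575683594, 133.0588836669922), 78.68019104003906) 0.0606859424517233
scene base 429 ((577.1461181640625, 95.52333068847656), (107.26516723632812, 138.53045654296875), 17.41708755493164)
scene arm 1088 [0.5711 0.1076 0.1475] [-0.052 -0.972  0.231] [ 0.527 -0.07   0.115] [0.606 0.25  0.207]
scene cheek 241 [0.5762 0.089  0.1458] ((572.8134155273438, 87.52604675292969), (52.72085189819336, 54.85162353515625), 41.058319091796875)
scene can 207 [0.419 0.148 0.148] ((415.27191162109375, 146.153564453125), 32.74835968017578)
scene piston 401 [0.719 0.062 0.064] ((717.419677734375, 60.96870803833008), 39.73882293701172)
scene gear 250 [ 0.739 -0.157  0.031] ((737.3090209960938, -162.08099365234375), 38.10623550415039)
scene brown [ 0.297 -0.222  0.045] [ 0.518 -0.064  0.137]
side handle 113 [ 0.5783 -0.1599  0.1334] [-0.979  0.201 -0.014] [ 0.515 -0.179] [ 0.641 -0.14 ] ztop 0.1389
side rim 249 ((579.001708984375, -159.42103576660156), (121.69195556640625, 129.46243286132812), 77.93268585205078) 0.06035926499572691
side base 290 ((575.9758911132812, 83.82160949707031), (138.54718017578125, 112.07869720458984), 0.8422333002090454)
side arm 376 [0.5656 0.0786 0.1538] [-0.06  -0.966  0.25 ] [ 0.53  -0.054  0.115] [0.605 0.247 0.207]
side cheek 57 [0.5749 0.0818 0.1494] ((571.4760131835938, 84.31501770019531), (45.16838073730469, 55.57151794433594), 40.107177734375)
side can 144 [0.415 0.138 0.148] ((414.6730041503906, 143.67405700683594), 35.05923080444336)
side piston 202 [0.718 0.054 0.063] ((717.2789916992188, 55.67896270751953), 41.03511428833008)
side gear 230 [ 0.732 -0.175  0.031] ((733.8033447265625, -171.3543701171875), 37.736663818359375)
side brown [ 0.293 -0.223  0.045] [ 0.459 -0.066  0.14 ]
```

```bash
python3 -m crank '[[0,0,-1,0,0],[0,0,-1,0,0],[0,0,-0.5,0,0],[0.5,-0.37,0,0,0],[0.7,-0.5,0,0,0],[0.7,-0.5,0,0,0],[0.7,-0.5,0,0,0],[0.7,-0.5,0,0,0],[0.7,-0.5,0,0,0],[0.7,-0.5,0,0,0],[0.7,-0.5,0,0,0],[0.7,-0.5,0,0,0],[0.7,-0.5,0,0,0],[0.7,-0.5,0,0,0],[0,0,0,0,0],[0,0,0,0,0]]'
python3 - <<'E'
from fit import *
c=vision.read_camera("wrist"); np.save('w1.npy',c,allow_pickle=True); cv2.imwrite('pics/w1.png',c["frame"][:,:,::-1]); s=ctrl.get_state(); print(s["clock"],s["tcp_pos"],s["ee_rot"].round(3) if hasattr(s["ee_rot"],'round') else s["ee_rot"])
P,C=cloud(c); print(P.min(0),P.max(0))
E
```

```text
clock: 1.7
tcp_pos: [0.4143, -0.2577, 0.331]
ee_rot: [[0.938, 0.346, -0.001], [0.346, -0.938, 0.0], [-0.001, -0.0, -1.0]]
contact_force: [-0.2, -1.3, 0.4]
opening: -0.001
gripper_force: 0.0
1.75 [ 0.41405917 -0.2583565   0.33104406] [[ 0.939  0.345 -0.001]
 [ 0.345 -0.939 -0.   ]
 [-0.001 -0.    -1.   ]]
[ 0.02100686 -1.36071297 -0.39831004] [0.74166686 0.16085669 0.43411855]
```

View pics/w1.png

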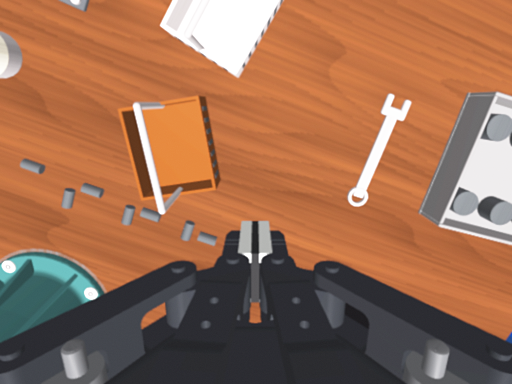

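The wrist view shows the brown tray at (170,150) and the grey basket at (225,30), partly out of view. I'll carry on to above the arm.

```bash
python3 -m crank '[[0.7,-0.52,0,0,0],[0.7,-0.52,0,0,0],[0.7,-0.52,0,0,0],[0.7,-0.52,0,0,0],[0.7,-0.52,0,0,0],[0.7,-0.52,0,0,0],[0.7,-0.52,0,0,0],[0.73,-0.53,0,0,0],[0,0,0,1,0],[0,0,0,1,0],[0,0,0,1,0],[0,0,0,1,0],[0,0,0,0,0],[0,0,0,0,0]]'
python3 - <<'E'
from fit import *
c=vision.read_camera("wrist"); np.save('w2.npy',c,allow_pickle=True); cv2.imwrite('pics/w2.png',c["frame"][:,:,::-1])
E
```

```text
clock: 3.15
tcp_pos: [0.5682, -0.0251, 0.3311]
ee_rot: [[0.999, -0.047, -0.0], [-0.047, -0.999, -0.0], [-0.0, 0.0, -1.0]]
contact_force: [0.8, -0.1, -0.5]
opening: 0.002
gripper_force: 0.0
```

View pics/w2.png

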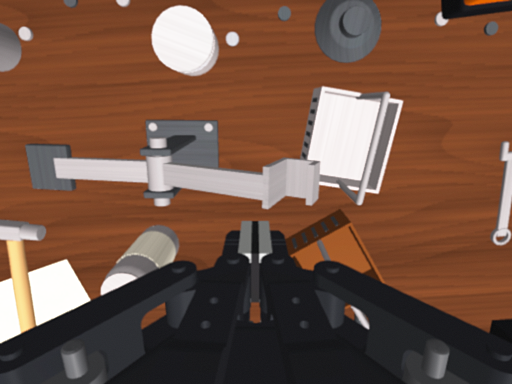

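The wrist view shows the pivot at (158,172), paddle at (50,167), hook at (290,183) and basket handle from (386,97) to (360,200). I'll measure these.

```bash
cat > m2.py <<'E'
from fit import *
import sys
c=np.load(sys.argv[1],allow_pickle=True).item(); W=pts(c); P,C=cloud(c)
grey=(C.max(1)-C.min(1)<45)
def show(n,m):
    Q=P[m]; mm,d=line(Q); print(n,len(Q),mm.round(4),d.round(4),'min',Q.min(0).round(3),'max',Q.max(0).round(3)); return Q
near_arm=(abs(P[:,0]-.575)<.05)
def row(y,zmin=.11):   # arm cross-section centre near given y
    Q=P[near_arm&(abs(P[:,1]-y)<.003)&(P[:,2]>zmin)]
    return (y,round((Q[:,0].min()+Q[:,0].max())/2,4),round(np.ptp(Q[:,0]),4),round(np.median(Q[:,2]),4)) if len(Q) else None
for y in np.arange(-.10,.25,.015): print(row(y))
show('basis bolts/base',(abs(P[:,0]-.58)<.09)&(abs(P[:,1]-.085)<.07)&(P[:,2]>.004)&(P[:,2]<.014))
print(rect(P[(abs(P[:,0]-.58)<.09)&(abs(P[:,1]-.085)<.07)&(P[:,2]>.004)&(P[:,2]<.014)]))
pv=(abs(P[:,0]-.57)<.05)&(abs(P[:,1]-.088)<.02)&(P[:,2]>.13); show('pivot',pv); print(rect(P[pv]))
h=(near(P,(.58,-.158),.09))&(P[:,1]<-.1)&(P[:,2]>.12); show('handle',h)
r=(near(P,(.58,-.158),.11))&(P[:,1]<-.085)&(P[:,2]>.05)&(P[:,2]<.068)&grey; show('rim',r); print(rect(P[r]))
E
python3 m2.py w2.npy; sed -i 's/x/x/' m2.py; ls
```

```text
None
(np.float64(-0.085), np.float64(0.5578), np.float64(0.0437), np.float64(0.4132))
(np.float64(-0.07), np.float64(0.558), np.float64(0.0438), np.float64(0.4133))
(np.float64(-0.05500000000000001), np.float64(0.559), np.float64(0.044), np.float64(0.3919))
(np.float64(-0.04000000000000001), np.float64(0.5637), np.float64(0.0507), np.float64(0.4169))
(np.float64(-0.02500000000000001), np.float64(0.564), np.float64(0.0342), np.float64(0.4055))
(np.float64(-0.010000000000000009), np.float64(0.5689), np.float64(0.0421), np.float64(0.4187))
(np.float64(0.0049999999999999906), np.float64(0.5659), np.float64(0.0345), np.float64(0.3914))
(np.float64(0.01999999999999999), np.float64(0.5667), np.float64(0.0342), np.float64(0.4145))
(np.float64(0.035), np.float64(0.5675), np.float64(0.0344), np.float64(0.1733))
(np.float64(0.04999999999999999), np.float64(0.5634), np.float64(0.0246), np.float64(0.1649))
(np.float64(0.06499999999999997), np.float64(0.5664), np.float64(0.0527), np.float64(0.1561))
(np.float64(0.07999999999999999), np.float64(0.5653), np.float64(0.0764), np.float64(0.1531))
(np.f
[... 1090 characters left out ...]
79.5448608398438, 87.35148620605469), (109.25432586669922, 72.86936950683594), 86.33065795898438)
pivot 1805 [0.5675 0.0836 0.1501] [-0.9993  0.033   0.0196] min [0.527 0.068 0.13 ] max [0.604 0.108 0.158]
((565.5880737304688, 87.9578857421875), (76.90450286865234, 39.88934326171875), 0.027941159904003143)
handle 920 [ 0.5808 -0.1561  0.1371] [-0.9807  0.1956  0.0028] min [ 0.514 -0.172  0.12 ] max [ 0.641 -0.14   0.141]
rim 1249 [ 0.5813 -0.1654  0.0581] [-0.7785 -0.6275 -0.009 ] min [ 0.504 -0.223  0.05 ] max [ 0.652 -0.096  0.068]
((577.2606201171875, -156.60699462890625), (111.27853393554688, 130.2802276611328), 78.40795135498047)
fit.py
h.py
m2.py
pics
scene0.npy
side0.npy
w1.npy
w2.npy
```

```bash
python3 -m crank '[[-0.21,0,0.6,0,0],[0,0,0.8,0,0],[0,0,0.8,0,0],[0,0,0.6,0,0],[0,0,0.2,0,0],[0,0,0.2,0,0],[0,0,0.2,0,0],[0,0,0.2,0,0],[0,0,0.2,0,0],[0,0,0.2,0,0],[0,0,0.2,0,0],[0,0,0.15,0,0],[0,0,0,0,0],[0,0,0,0,0]]'
```

```text
clock: 4.6
tcp_pos: [0.5631, -0.0249, 0.1597]
ee_rot: [[0.999, -0.048, 0.007], [-0.048, -0.999, -0.002], [0.007, 0.002, -1.0]]
contact_force: [2.7, -3.2, 6.8]
opening: 0.0
gripper_force: 2.9
```

```bash
python3 -m crank '[[0,0,0.1,0,0],[0,0,0.1,0,0],[0,0,0.1,0,0],[0,0,0,0,0],[0,0,0,0,0]]'; python3 -m crank '[[0,0,0.07,0,0],[0,0,0.07,0,0],[0,0,0,0,0]]';python3 -m crank '[[0,0,0.07,0,0],[0,0,0.07,0,0],[0,0,0,0,0]]'
```

```text
clock: 5.1
tcp_pos: [0.563, -0.0257, 0.148]
ee_rot: [[0.999, -0.047, 0.007], [-0.047, -0.999, -0.004], [0.007, 0.003, -1.0]]
contact_force: [0.4, -6.7, 9.0]
opening: 0.001
gripper_force: 4.3
clock: 5.4
tcp_pos: [0.5632, -0.0257, 0.1477]
ee_rot: [[0.999, -0.047, 0.009], [-0.047, -0.999, -0.004], [0.009, 0.004, -1.0]]
contact_force: [-14.2, -4.4, 52.3]
opening: 0.002
gripper_force: 26.4
clock: 5.7
tcp_pos: [0.5634, -0.0258, 0.1473]
ee_rot: [[0.999, -0.046, 0.011], [-0.046, -0.999, -0.005], [0.011, 0.005, -1.0]]
contact_force: [-28.9, -2.5, 96.9]
opening: -0.001
gripper_force: 48.4
```

The hook is at its stop: the force rises with no further motion. I'll lift and re-measure.

```bash
python3 -m crank '[[0,0,-0.4,0,0],[0,0,-1,0,0],[0,0,-1,0,0.5],[0,0,-1,0,1],[0,0,-1,0,1],[0,0,-0.6,0,1],[0,0,0,0,1],[0,0,0,0,1]]'
python3 - <<'E'
from fit import *
c=vision.read_camera("wrist"); np.save('w3.npy',c,allow_pickle=True); cv2.imwrite('pics/w3.png',c["frame"][:,:,::-1])
E
sed -i 's/near_arm=(abs(P\[:,0\]-.575)<.05)/near_arm=(abs(P[:,0]-.575)<.05)\&(P[:,2]<.25)/; s/zmin=.11/zmin=.085/; s/(-.10,.25,.015)/(-.10,.25,.01)/' m2.py; sed -i "s/&(P\[:,2\]>.12); show/\&(P[:,2]>.12)\&(P[:,2]<.2); show/" m2.py; python3 m2.py w3.npy
```

```text
clock: 6.5
tcp_pos: [0.5602, -0.0236, 0.3348]
ee_rot: [[0.999, -0.048, 0.002], [-0.048, -0.999, -0.0], [0.002, -0.0, -1.0]]
contact_force: [-0.6, 0.6, -0.8]
opening: 0.99
gripper_force: 0.0
None
(np.float64(-0.09000000000000001), np.float64(0.5755), np.float64(0.0), np.float64(0.116))
(np.float64(-0.08000000000000002), np.float64(0.5559), np.float64(0.0402), np.float64(0.1089))
(np.float64(-0.07000000000000002), np.float64(0.5566), np.float64(0.0398), np.float64(0.0992))
(np.float64(-0.060000000000000026), np.float64(0.5572), np.float64(0.04), np.float64(0.099))
(np.float64(-0.05000000000000003), np.float64(0.5577), np.float64(0.04), np.float64(0.1478))
(np.float64(-0.040000000000000036), np.float64(0.5581), np.float64(0.0243), np.float64(0.1481))
(np.float64(-0.03000000000000004), np.float64(0.5585), np.float64(0.0244), np.float64(0.1481))
(np.float64(-0.020000000000000046), np.float64(0.5596), np.float64(0.0232), np.float64(0.1481))
(np.float64(-0.01000000000000005), np.float64(0.5603), np.float64(0.0234), np.float64(0.1482))
(np.float64(-5.551115123125783e-17), np.float64(0.5609),
[... 2346 characters left out ...]
 -0.0034] min [0.515 0.031 0.004] max [0.619 0.142 0.014]
((566.4747924804688, 88.53085327148438), (109.46807861328125, 99.37770080566406), 86.50371551513672)
pivot 1932 [0.5668 0.0843 0.1507] [-0.9995  0.0292  0.0107] min [0.527 0.068 0.13 ] max [0.604 0.108 0.156]
((565.327392578125, 88.01063537597656), (39.949256896972656, 77.53358459472656), 89.94937133789062)
handle 908 [ 0.5809 -0.1561  0.1372] [-0.9806  0.196   0.0043] min [ 0.514 -0.173  0.12 ] max [ 0.641 -0.14   0.141]
rim 1315 [ 0.5805 -0.1631  0.0582] [-0.8311 -0.5561 -0.0078] min [ 0.503 -0.223  0.05 ] max [ 0.651 -0.095  0.068]
((576.9583740234375, -156.65122985839844), (111.32526397705078, 129.9720458984375), 78.5860595703125)
```

View pics/w3.png

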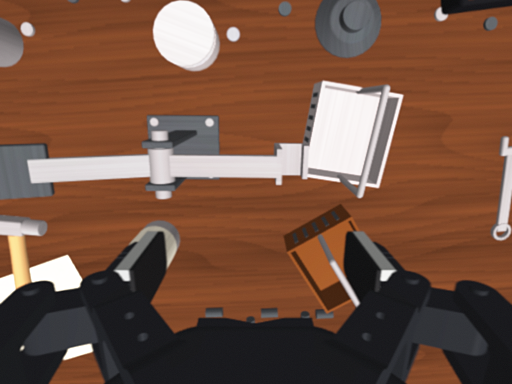

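The hook is down, with floor z=0.099, as described. Next I'll move over the far half of the handle bar.

```bash
python3 -m crank '[[0.26,0.57,0,0,1],[0.26,0.57,0,0,1],[0.26,0.57,0,0,1],[0.26,0.57,0,0,1],[0.26,0.57,0,0,1],[0.275,0.596,0,0,1],[0,0,0.6,0.75,1],[0,0,0.7,0.76,1],[0,0,0.7,0,1],[0,0,0.7,0,1],[0,0,0.7,0,1],[0,0,0,0,1],[0,0,0,0,1]]'
```

```text
clock: 7.85
tcp_pos: [0.6152, -0.1639, 0.1969]
ee_rot: [[0.98, -0.198, -0.003], [-0.198, -0.98, 0.001], [-0.003, -0.001, -1.0]]
contact_force: [1.2, 0.7, -0.1]
opening: 1.004
gripper_force: 0.0
```

```bash
python3 -m crank '[[0.03,0.01,0.4,0,1],[0,0,0.6,0,1],[0,0,0.6,0,1],[0,0,0.45,0,1],[0,0,0,0,1],[0,0,0,0,0.6],[0,0,0,0,0.45],[0,0,0,0,0.35],[0,0,0,0,0.25],[0,0,0,0,0.2],[0,0,0,0,0],[0,0,0,0,0],[0,0,0,0,0],[0,0,0,0,0]]'
```

```text
clock: 9.25
tcp_pos: [0.6175, -0.1654, 0.1163]
ee_rot: [[0.98, -0.198, 0.0], [-0.198, -0.98, -0.001], [0.001, 0.0, -1.0]]
contact_force: [0.1, -1.3, 2.0]
opening: 0.072
gripper_force: 58.6
```

```bash
python3 -m crank '[[0,0,0,-0.35,0],[0,0,0,-0.35,0],[0,0,0,-0.35,0],[0,0,0,-0.35,0],[-0.03,-0.1,0,0,0],[-0.05,-0.2,0,0,0],[-0.05,-0.2,0,0,0],[-0.05,-0.2,0,0,0],[-0.05,-0.2,0,0,0],[-0.05,-0.2,0,0,0],[-0.05,-0.2,0,0,0],[0,0,0,0,0]]'
python3 - <<'E'
from fit import *
for n in("scene","side"):
    c=vision.read_camera(n);P,C=cloud(c)
    P=P[(abs(P[:,0]-.57)<.1)&(P[:,1]<-.03)&(P[:,1]>-.22)]
    # lower-wall check and bar
    b=P[(P[:,2]>.125)&(P[:,2]<.15)&(P[:,1]<-.08)&(P[:,0]<.59)]
    print(n,len(b),line(b)[0].round(4),line(b)[1].round(3),b.min(0).round(3),b.max(0).round(3))
    cv2.imwrite(f'pics/{n}1.png',cv2.resize(c["frame"][120:300,120:360,::-1],(800,600),interpolation=cv2.INTER_CUBIC))
E
```

```text
clock: 10.45
tcp_pos: [0.6206, -0.1159, 0.1257]
ee_rot: [[0.998, -0.06, 0.029], [-0.059, -0.998, -0.009], [0.029, 0.007, -1.0]]
contact_force: [10.5, -5.0, 34.1]
opening: 0.065
gripper_force: 64.4
scene 24 [ 0.5366 -0.1079  0.144 ] [-0.992  0.067 -0.11 ] [ 0.518 -0.112  0.129] [ 0.589 -0.104  0.149]
side 62 [ 0.5448 -0.114   0.1431] [-0.988  0.04  -0.152] [ 0.517 -0.122  0.126] [ 0.587 -0.104  0.149]
```

View pics/scene1.png

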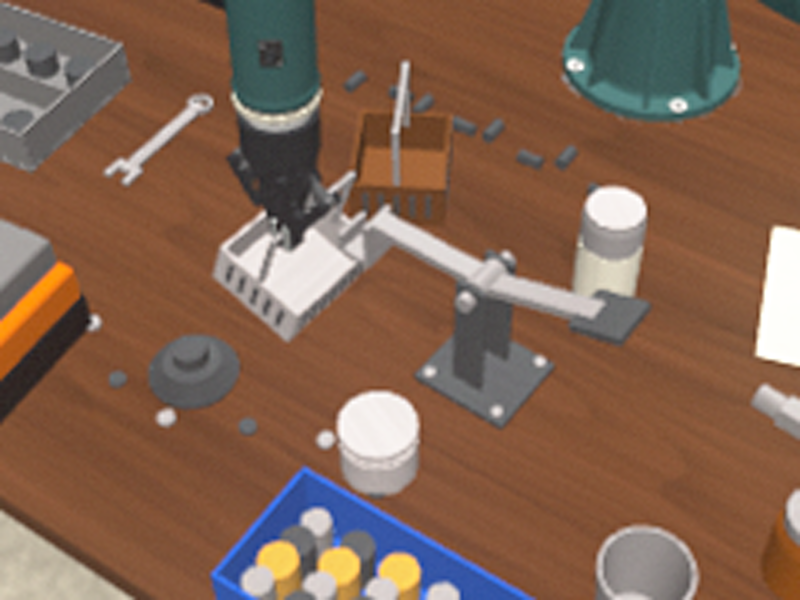

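View pics/side1.png

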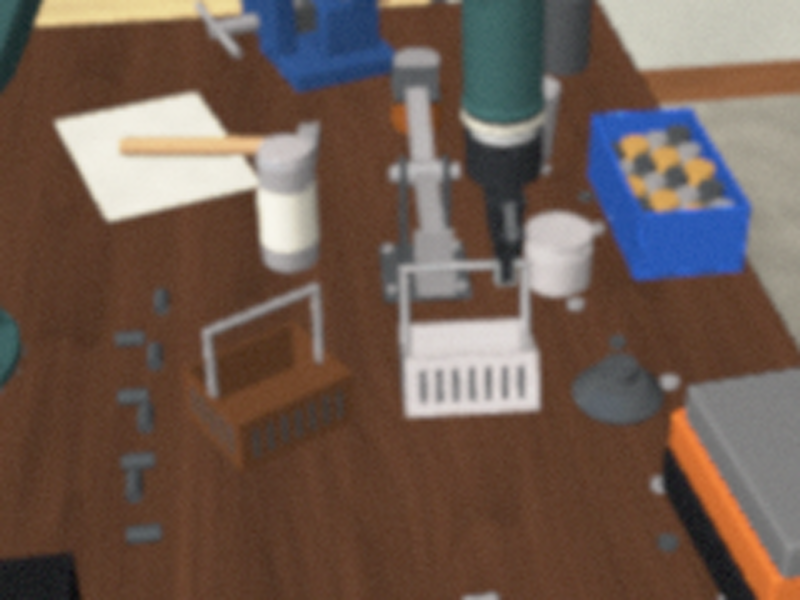

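The basket is gripped and near the hook tip, but the tool has been pushed up and sideways. I'll measure what is touching.

```bash
cat > m3.py <<'E'
from fit import *
for n in("scene","side"):
    c=vision.read_camera(n);P,C=cloud(c); g=(C.max(1)-C.min(1)<45)
    print(n,ctrl.get_state()["clock"])
    for y in np.arange(-.10,.25,.025):
        Q=P[(abs(P[:,0]-(.561+.0587*y))<.011)&(abs(P[:,1]-y)<.004)&(P[:,2]>.09)]
        if len(Q): print('  arm y%.3f zmax %.3f zmed %.3f'%(y,Q[:,2].max(),np.median(Q[:,2])),end='')
    print()
    r=P[g&(P[:,2]>.03)&(P[:,2]<.095)&(P[:,1]<-.0)&near(P,(.575,-.105),.1)]
    # rim heights per corner quadrant
    for sx in(-1,1):
        for sy in(-1,1):
            cx=np.array([.575+sx*.055,-.11+sy*.045]); q=r[near(r,cx,.03)]
            if len(q): print('  rim',cx,len(q),'z95 %.3f'%np.percentile(q[:,2],95),q.min(0).round(3),q.max(0).round(3))
E
python3 m3.py
```

```text
scene 10.6
  arm y-0.075 zmax 0.116 zmed 0.099  arm y-0.050 zmax 0.589 zmed 0.148  arm y-0.025 zmax 0.549 zmed 0.146  arm y-0.000 zmax 0.149 zmed 0.147  arm y0.025 zmax 0.150 zmed 0.147  arm y0.050 zmax 0.149 zmed 0.146  arm y0.075 zmax 0.153 zmed 0.149  arm y0.100 zmax 0.151 zmed 0.149  arm y0.125 zmax 0.159 zmed 0.157  arm y0.150 zmax 0.166 zmed 0.165  arm y0.175 zmax 0.175 zmed 0.173  arm y0.200 zmax 0.183 zmed 0.180  arm y0.225 zmax 0.191 zmed 0.188
  rim [ 0.52  -0.155] 59 z95 0.084 [ 0.512 -0.178  0.03 ] [ 0.523 -0.125  0.093]
  rim [ 0.52  -0.065] 2 z95 0.036 [ 0.537 -0.089  0.031] [ 0.537 -0.089  0.036]
  rim [ 0.63  -0.155] 116 z95 0.086 [ 0.636 -0.182  0.03 ] [ 0.645 -0.129  0.092]
  rim [ 0.63  -0.065] 19 z95 0.059 [ 0.61  -0.094  0.036] [ 0.644 -0.087  0.059]
side 10.65
  arm y-0.050 zmax 0.593 zmed 0.559  arm y-0.025 zmax 0.149 zmed 0.147  arm y-0.000 zmax 0.151 zmed 0.146  arm y0.025 zmax 0.150 zmed 0.147  arm y0.050 zmax 0.148 zmed 0.147  arm y0.075 zmax 0.156 zmed 0.150  arm y0.100 zmax 0.154 zmed 0.150  arm y0.125 zmax 0.160 zmed 0.157  arm y0.150 zmax 0.171 zmed 0.165  arm y0.175 zmax 0.177 zmed 0.173  arm y0.200 zmax 0.186 zmed 0.180  arm y0.225 zmax 0.194 zmed 0.188
  rim [ 0.52  -0.155] 40 z95 0.093 [ 0.512 -0.184  0.032] [ 0.527 -0.126  0.095]
  rim [ 0.52  -0.065] 23 z95 0.059 [ 0.518 -0.094  0.033] [ 0.544 -0.073  0.095]
  rim [ 0.63  -0.155] 32 z95 0.092 [ 0.636 -0.18   0.059] [ 0.645 -0.13   0.093]
  rim [ 0.63  -0.065] 15 z95 0.057 [ 0.61  -0.095  0.045] [ 0.638 -0.086  0.057]
```

The basket has tipped onto its leading edge: friction is too high to drag it by the tall handle. The hook is still down. I'll back off to set it flat, release it, and slide it by its rear wall close to the bench.

```bash
python3 -m crank '[[0.08,0.12,0,0,0],[0.08,0.12,0,0,0],[0.08,0.12,0,0,0],[0.08,0.12,0,0,0],[0,0.1,0,0,0],[0,0,0,0,0],[0,0,0,0,0]]'; python3 m3.py
```

```text
clock: 11.35
tcp_pos: [0.6223, -0.1401, 0.1224]
ee_rot: [[0.998, -0.06, 0.009], [-0.06, -0.998, -0.007], [0.009, 0.007, -1.0]]
contact_force: [-6.2, -8.1, 34.7]
opening: 0.069
gripper_force: 64.4
scene 11.4
  arm y-0.075 zmax 0.583 zmed 0.105  arm y-0.050 zmax 0.596 zmed 0.539  arm y-0.025 zmax 0.150 zmed 0.146  arm y-0.000 zmax 0.150 zmed 0.146  arm y0.025 zmax 0.149 zmed 0.147  arm y0.050 zmax 0.149 zmed 0.147  arm y0.075 zmax 0.153 zmed 0.150  arm y0.100 zmax 0.152 zmed 0.149  arm y0.125 zmax 0.160 zmed 0.157  arm y0.150 zmax 0.166 zmed 0.164  arm y0.175 zmax 0.174 zmed 0.173  arm y0.200 zmax 0.182 zmed 0.180  arm y0.225 zmax 0.191 zmed 0.189
  rim [ 0.52  -0.155] 92 z95 0.083 [ 0.514 -0.182  0.03 ] [ 0.523 -0.127  0.093]
  rim [ 0.63  -0.155] 89 z95 0.080 [ 0.638 -0.179  0.03 ] [ 0.649 -0.128  0.093]
side 11.45
  arm y-0.075 zmax 0.587 zmed 0.566  arm y-0.050 zmax 0.595 zmed 0.132  arm y-0.025 zmax 0.152 zmed 0.147  arm y-0.000 zmax 0.151 zmed 0.148  arm y0.025 zmax 0.149 zmed 0.146  arm y0.050 zmax 0.151 zmed 0.148  arm y0.075 zmax 0.156 zmed 0.150  arm y0.100 zmax 0.153 zmed 0.150  arm y0.125 zmax 0.161 zmed 0.159  arm y0.150 zmax 0.171 zmed 0.165  arm y0.175 zmax 0.177 zmed 0.173  arm y0.200 zmax 0.185 zmed 0.181  arm y0.225 zmax 0.192 zmed 0.188
  rim [ 0.52  -0.155] 37 z95 0.090 [ 0.513 -0.183  0.03 ] [ 0.522 -0.126  0.095]
  rim [ 0.52  -0.065] 1 z95 0.059 [ 0.521 -0.092  0.059] [ 0.521 -0.092  0.059]
  rim [ 0.63  -0.155] 40 z95 0.091 [ 0.638 -0.174  0.03 ] [ 0.647 -0.129  0.094]
```

```bash
python3 -m crank '[[0,0,0,0,0.3],[0,0,0,0,0.6],[0,0,0,0,0.9],[0,0,0,0,0.9],[0,0,-0.3,0,0.9],[0,0,-0.6,0,0.9],[0,0,-1,0,0.9],[0,0,-1,0,0.9],[0,0,-1,0,0.9],[0,0,-1,0,0.5],[0,0,-0.6,0,0.3],[0,0,0,0,0.3],[0,0,0,0,0.3]]'
cat > m4.py <<'E'
from fit import *
c=vision.read_camera("wrist"); P,C=cloud(c); s=ctrl.get_state()
print(s["clock"],s["tcp_pos"],np.round(s["ee_rot"],3).tolist(),'cam',(-np.array(c["R"]).T@c["t"]).round(3))
P0=P; 
import sys; bx,by=float(sys.argv[1]),float(sys.argv[2])
m=near(P,(bx,by),.1)&(P[:,0]>.49)&(P[:,1]<-.0)
h=P[m&(P[:,2]>.128)&(P[:,2]<.146)&(abs(P[:,1]-by)<.035)]; mm,d=line(h); print('bar',len(h),h.mean(0).round(4),d.round(4),h.min(0).round(3),h.max(0).round(3))
g=(C.max(1)-C.min(1)<45)
r=P[m&g&(P[:,2]>.05)&(P[:,2]<.068)]; print('rim',len(r),rect(r),np.median(r[:,2]))
a=P[(abs(P[:,0]-.56)<.01)&(abs(P[:,1])<.02)&(P[:,2]<.2)]; print('arm z',np.median(a[:,2]) if len(a) else None)
cv2.imwrite('pics/w_%d.png'%(s["clock"]*100),c["frame"][:,:,::-1])
E
python3 m4.py .578 -.13
```

```text
clock: 12.75
tcp_pos: [0.6185, -0.1359, 0.3368]
ee_rot: [[0.998, -0.059, 0.001], [-0.059, -0.998, -0.0], [0.001, -0.0, -1.0]]
contact_force: [0.2, 0.3, -0.4]
opening: 0.3
gripper_force: 0.0
12.8 [ 0.61793977 -0.13575952  0.33548158] [[0.998, -0.059, -0.001], [-0.059, -0.998, 0.001], [-0.001, -0.001, -1.0]] cam [ 0.685 -0.139  0.48 ]
bar 700 [ 0.5845 -0.1551  0.1383] [-0.9997 -0.024   0.0038] [ 0.515 -0.16   0.129] [ 0.645 -0.15   0.141]
rim 1202 ((579.8012084960938, -155.3318634033203), (130.80517578125, 110.51783752441406), 1.4088823795318604) 0.05980914285814182
arm z 0.14791618188361497
```

Now flat at (0.580,-0.155), yaw 91.4°. I'll push its rear wall low with both open fingers (a two-point push), and first check the joint room and nearby obstacles.

```bash
python3 - <<'E'
from fit import *
print(np.round(ctrl.get_state()["q"],1))
c=np.load('w3.npy',allow_pickle=True).item(); P,C=cloud(c)
br=(C[:,0]-C[:,2]>60)&(P[:,2]>.02)&(P[:,2]<.1)&(P[:,1]<-.05); Q=P[br]; print('brown',len(Q),rect(Q), Q.min(0),Q.max(0)); print(cv2.boxPoints(rect(Q)).round())
g=(C.max(1)-C.min(1)<45)&(P[:,2]>.003)&(P[:,2]<.03)&(P[:,1]<-.25)&(P[:,0]>.4)
Q=P[g]; print('wrench',len(Q),Q.min(0),Q.max(0))
for z0,z1 in((.1,.2),):
    h=P[(P[:,0]<.5)&(P[:,1]<-.05)&(P[:,2]>z0)&(P[:,2]<z1)];print('brown handle',len(h),h.min(0),h.max(0))
E
```

```text
[-18.7  19.3  73.7   0.   87.1  74.7]
brown 615 ((376.57489013671875, -143.12681579589844), (131.51573181152344, 110.45051574707031), 28.763235092163086) [ 0.29533885 -0.17263805  0.02314728] [ 0.46047271 -0.06333626  0.06211914]
[[ 292. -126.]
 [ 346. -223.]
 [ 461. -160.]
 [ 408.  -63.]]
wrench 1518 [ 0.40017845 -0.45390574  0.00301414] [ 0.75806775 -0.28998174  0.02997756]
brown handle 411 [ 0.36220566 -0.15041334  0.10068129] [ 0.43427643 -0.10966809  0.14104015]
```

```bash
python3 -m crank '[[-0.245,0.9,0,0,0.8],[-0.245,0.91,0,0,0.8],[-0.25,0.91,0,0,0.8],[0,0,0,-0.97,0.8],[0,0,0,-0.97,0.8],[0,0,0,-0.97,0.8],[0,0,0,-0.97,0.8],[0,0,0,-0.97,0.8],[0,0,0,-0.97,0.8],[0,0,0,-0.97,0.8],[0,0,0,-0.97,0.8],[0,0,0,-0.97,0.8],[0,0,0,-0.97,0.8],[0,0,0,-0.98,0.8],[0,0,0,-0.98,0.8],[0,0,0,-0.98,0.8],[0,0,0,-0.98,0.8],[0,0,0,-0.98,0.8],[0,0,0,-0.98,0.8],[0,0,0,-0.98,0.8]]'; python3 -m crank '[[0,0,0,0,0.8],[0,0,0,0,0.8]]'
```

```text
clock: 14.8
tcp_pos: [0.5816, -0.2424, 0.3339]
ee_rot: [[-0.03, 1.0, -0.004], [1.0, 0.03, 0.002], [0.002, -0.004, -1.0]]
contact_force: [-0.7, 0.4, -0.2]
opening: 0.804
gripper_force: 0.0
clock: 15.0
tcp_pos: [0.582, -0.2427, 0.3347]
ee_rot: [[-0.023, 1.0, -0.002], [1.0, 0.023, 0.001], [0.001, -0.002, -1.0]]
contact_force: [-0.6, -0.8, 1.0]
opening: 0.798
gripper_force: 0.0
```

```bash
python3 -m crank '[[0,0,0.7,0,0.8],[0,0,1,0,0.8],[0,0,1,0,0.8],[0,0,1,0,0.8],[0,0,1,0,0.8],[0,0,1,0,0.8],[0,0,0.8,0,0.8],[0,0,0.6,0,0.8],[0,0,0.4,0,0.8],[0,0,0.17,0,0.8],[0,0,0,0,0.8],[0.15,0,0,0,0.8],[0.15,0,0,0,0.8],[0.1,0,0,0,0.8],[0.1,0,0,0,0.8],[0.05,0,0,0,0.8],[0,0,0,0,0.8]]'
```

```text
clock: 16.7
tcp_pos: [0.5826, -0.2213, 0.0299]
ee_rot: [[-0.026, 1.0, 0.001], [1.0, 0.026, -0.001], [-0.001, 0.001, -1.0]]
contact_force: [-0.2, -2.6, 1.0]
opening: 0.8
gripper_force: 0.8
```

```bash
python3 -m crank '[[0.1,-0.03,0,0.05,0.8],[0.2,-0.07,0,0.08,0.8],[0.2,-0.07,0,0.08,0.8],[0.2,-0.07,0,0.08,0.8],[0.2,-0.07,0,0.08,0.8],[0.2,-0.07,0,0.08,0.8],[0.1,-0.03,0,0.05,0.8],[0,0,0,0,0.8]]'
cat > m5.py <<'E'
from fit import *
for n in("scene","side"):
    c=vision.read_camera(n);P,C=cloud(c); g=(C.max(1)-C.min(1)<45)
    m=g&(abs(P[:,0]-.57)<.1)&(P[:,1]<.02)&(P[:,1]>-.19)
    # bar: exclude hook/arm (|x-.557|<.025) and gripper
    b=P[m&(P[:,2]>.128)&(P[:,2]<.145)&((P[:,0]<.53)|(P[:,0]>.585))&(P[:,0]>.485)&(P[:,0]<.66)]
    mm=b.mean(0)
    k=abs(b[:,1]-np.median(b[:,1]))<.02; b=b[k]
    p=np.polyfit(b[:,0],b[:,1],1)
    print(n,len(b),'bar x',b[:,0].min().round(4),b[:,0].max().round(4),'mid',round((b[:,0].min()+b[:,0].max())/2,4),'y at .5574 %.4f slope %.4f'%(np.polyval(p,.5574),p[0]),'z',np.percentile(b[:,2],[50,97]).round(4))
print(ctrl.get_state()["clock"])
E
python3 m5.py; python3 m4.py .57 -.11
```

```text
clock: 17.5
tcp_pos: [0.5652, -0.1723, 0.0294]
ee_rot: [[0.024, 1.0, -0.0], [1.0, -0.024, 0.001], [0.001, -0.0, -1.0]]
contact_force: [1.0, -0.7, 0.7]
opening: 0.798
gripper_force: 0.7
scene 92 bar x 0.4963 0.6351 mid 0.5657 y at .5574 -0.1643 slope -0.0535 z [0.1375 0.1441]
side 128 bar x 0.4982 0.6347 mid 0.5665 y at .5574 -0.1768 slope -0.0435 z [0.1376 0.1428]
17.6
17.65 [ 0.56441141 -0.17229739  0.02879594] [[0.024, 1.0, -0.002], [1.0, -0.024, 0.002], [0.002, -0.002, -1.0]] cam [ 0.566 -0.106  0.172]fit.py:4: RuntimeWarning: Mean of empty slice.
  m=P.mean(0); w,v=np.linalg.eigh(np.cov(P.T)); d=v[:,-1]; return m,d
  ret = um.true_divide(
  avg = a.mean(axis, **keepdims_kw)
fit.py:4: RuntimeWarning: Degrees of freedom <= 0 for slice
  m=P.mean(0); w,v=np.linalg.eigh(np.cov(P.T)); d=v[:,-1]; return m,d
  c *= np.true_divide(1, fact)
  c *= np.true_divide(1, fact)
Traceback (most recent call last):
  File "m4.py", line 7, in <module>
    h=P[m&(P[:,2]>.128)&(P[:,2]<.146)&(abs(P[:,1]-by)<.035)]; mm,d=line(h); print('bar',len(h),h.mean(0).round(4),d.round(4),h.min(0).round(3),h.max(0).round(3))
                                                                   ~~~~^^^
  File "fit.py", line 4, in line
    m=P.mean(0); w,v=np.linalg.eigh(np.cov(P.T)); d=v[:,-1]; return m,d
                     ~~~~~~~~~~~~~~^^^^^^^^^^^^^
numpy.linalg.LinAlgError: Eigenvalues did not converge
```

```bash
python3 -m crank '[[0.1,-0.03,0,0.04,0.8],[0.2,-0.065,0,0.07,0.8],[0.2,-0.065,0,0.07,0.8],[0.2,-0.065,0,0.07,0.8],[0.2,-0.06,0,0.06,0.8],[0.1,-0.03,0,0.03,0.8],[0,0,0,0,0.8]]'
sed -i 's/k=abs(b\[:,1\]-np.median(b\[:,1\]))<.02/k=abs(b[:,1]-ctrl.get_state()["tcp_pos"][1]-.066)<.015/' m5.py
python3 m5.py
```

```text
clock: 18.35
tcp_pos: [0.5538, -0.1315, 0.0293]
ee_rot: [[0.057, 0.998, -0.001], [0.998, -0.057, 0.001], [0.001, -0.001, -1.0]]
contact_force: [0.5, -1.2, -0.4]
opening: 0.799
gripper_force: 0.0
scene 45 bar x 0.4979 0.6217 mid 0.5598 y at .5574 -0.0624 slope -0.0524 z [0.1364 0.1403]
side 37 bar x 0.4982 0.6235 mid 0.5608 y at .5574 -0.0677 slope -0.0434 z [0.1352 0.1406]
18.45
```

```bash
python3 -m crank '[[0.03,-0.02,0,0,0.8],[0.03,-0.02,0,0,0.8],[0,0,0,0,0.8],[-0.2,0,0,0,0.8],[-0.6,0,0,0,0.8],[-0.6,0,0,0,0.8],[0,0,-0.8,0,0.5],[0,0,-1,0,0],[0,0,-1,0,0],[0,0,-1,0,0],[0,0,-1,0,0],[0,0,-1,0,0],[0,0,-1,0,0],[0,0,-0.7,0,0],[0,0,0,0,0],[0,0,0,0,0]]'
python3 m4.py .557 -.075; sed -i 's/ctrl.get_state()\["tcp_pos"\]\[1\]-.066/-.064/;s/b\[:,1\]--.064/b[:,1]+.064/' m5.py; python3 m5.py
```

```text
clock: 20.05
tcp_pos: [0.5495, -0.1865, 0.3297]
ee_rot: [[0.058, 0.998, 0.001], [0.998, -0.058, -0.0], [-0.0, 0.001, -1.0]]
contact_force: [-0.2, 0.5, -1.1]
opening: -0.001
gripper_force: 0.0
20.1 [ 0.54890893 -0.18615599  0.32843591] [[0.058, 0.998, -0.001], [0.998, -0.058, 0.001], [0.001, -0.001, -1.0]] cam [ 0.553 -0.12   0.472]
bar 1153 [ 0.5578 -0.0628  0.1383] [-0.9983  0.059  -0.0019] [ 0.494 -0.071  0.128] [ 0.622 -0.048  0.146]
rim 1368 ((557.7157592773438, -63.41375732421875), (109.4161376953125, 130.9389190673828), 86.68376922607422) 0.05995994495894412
arm z None
scene 47 bar x 0.4958 0.6234 mid 0.5596 y at .5574 -0.0614 slope -0.0619 z [0.1367 0.14  ]
side 53 bar x 0.4948 0.623 mid 0.5589 y at .5574 -0.0668 slope -0.0427 z [0.1351 0.1402]
20.2
```

The basket is positioned: bail at (0.558,-0.063), yaw 86.7°, seat at (0.557,-0.062). Next I go to the paddle.

```bash
python3 -m crank '[[0.5,0,0,0,0],[0.9,0.01,0,0,0],[0.9,0.01,0,0,0],[0.9,0.01,0,0,0],[0.9,0.01,0,0,0],[0.9,0,0,0,0],[0.9,0,0,0,0],[0.9,0,0,0,0],[0.9,0,0,0,0],[0.9,0,0,0,0],[0.9,0,0,0,0],[0.85,0,0,0,0],[0,0,0.3,0,0],[0,0,0.8,0,0],[0,0,0.8,0,0],[0,0,0.8,0,0],[0,0,0.4,0,0],[0,0,0,0,0]]'; python3 -m crank '[[0,0,0,0,0]]'; python3 m5.py
```

```text
clock: 22.0
tcp_pos: [0.5721, 0.2254, 0.2008]
ee_rot: [[0.058, 0.998, -0.009], [0.998, -0.058, -0.003], [-0.003, -0.008, -1.0]]
contact_force: [0.0, -0.6, -0.1]
opening: 0.002
gripper_force: 0.0
clock: 22.1
tcp_pos: [0.5748, 0.2264, 0.2046]
ee_rot: [[0.058, 0.998, -0.002], [0.998, -0.058, -0.001], [-0.001, -0.002, -1.0]]
contact_force: [0.2, -0.2, 0.2]
opening: -0.0
gripper_force: 0.0
scene 46 bar x 0.4963 0.6244 mid 0.5604 y at .5574 -0.0614 slope -0.0627 z [0.1367 0.1397]
side 56 bar x 0.4951 0.6226 mid 0.5589 y at .5574 -0.0669 slope -0.0417 z [0.135  0.1391]
22.2
```

```bash
python3 -m crank '[[0,0,0.1,0,0],[0,0,0.1,0,0],[0,0,0.1,0,0],[0,0,0.06,0,0],[0,0,0.06,0,0],[0,0,0.06,0,0],[0,0,0.06,0,0],[0,0,0.06,0,0],[0,0,0.06,0,0],[0,0,0.06,0,0],[0,0,0.06,0,0],[0,0,0.06,0,0],[0,0,0.06,0,0],[0,0,0.06,0,0],[0,0,0.06,0,0],[0,0,0.06,0,0],[0,0,0.06,0,0],[0,0,0.06,0,0]]'; python3 - <<'E'
from fit import *
for n in("scene","side"):
    c=vision.read_camera(n);P,C=cloud(c)
    Q=P[(abs(P[:,0]-.561)<.01)&(abs(P[:,1])<.03)&(P[:,2]>.1)&(P[:,2]<.26)];p=np.polyfit(Q[:,1],Q[:,2],1);print(n,'arm slope',np.arctan(-p[0]))
E
python3 m5.py
```

```text
clock: 24.0
tcp_pos: [0.5769, 0.2295, 0.1592]
ee_rot: [[0.058, 0.998, 0.004], [0.998, -0.058, 0.004], [0.005, 0.004, -1.0]]
contact_force: [-1.2, 6.5, 9.1]
opening: -0.003
gripper_force: 4.1
scene arm slope 0.1622025641396891
side arm slope 0.19796314420651218
scene 36 bar x 0.4989 0.6241 mid 0.5615 y at .5574 -0.0604 slope -0.0727 z [0.1372 0.1409]
side 56 bar x 0.4948 0.6232 mid 0.559 y at .5574 -0.0669 slope -0.0425 z [0.1348 0.1397]
24.2
```

```bash
python3 -m crank '[[0,0,0.03,0,0],[0,0,0.03,0,0],[0,0,0.03,0,0],[0,0,0.03,0,0],[0,0,0.03,0,0],[0,0,0.03,0,0],[0,0,0.03,0,0],[0,0,0.03,0,0],[0,0,0.03,0,0],[0,0,0.03,0,0],[0,0,0,0,0]]'; python3 - <<'E'
from fit import *
for n in("scene","side"):
    c=vision.read_camera(n);P,C=cloud(c)
    Q=P[(abs(P[:,0]-.561)<.01)&(abs(P[:,1])<.03)&(P[:,2]>.1)&(P[:,2]<.26)];p=np.polyfit(Q[:,1],Q[:,2],1);print(n,'arm slope',np.arctan(-p[0]))
    b=P[((abs(P[:,0]-.515)<.012)|(abs(P[:,0]-.6)<.012))&(abs(P[:,1]+.064)<.025)&(P[:,2]>.13)&(P[:,2]<.2)]; print(len(b),b.mean(0).round(4), np.ptp(b[:,2]).round(4), np.polyfit(b[:,0],b[:,2],1)[0].round(3))
E
```

```text
clock: 25.3
tcp_pos: [0.5769, 0.2299, 0.1477]
ee_rot: [[0.058, 0.998, 0.004], [0.998, -0.058, 0.005], [0.005, 0.004, -1.0]]
contact_force: [-1.7, 7.9, 10.2]
opening: 0.0
gripper_force: 5.5
scene arm slope 0.25632093789037314
23 [ 0.5728 -0.062   0.1448] 0.0203 0.042
side arm slope 0.2872957798731981
39 [ 0.5619 -0.0663  0.1442] 0.0138 -0.007
```

```bash
python3 -m crank '[[0,0,0.04,0,0],[0,0,0.04,0,0],[0,0,0.04,0,0],[0,0,0.04,0,0],[0,0,0.04,0,0],[0,0,0.04,0,0],[0,0,0.04,0,0],[0,0,0.04,0,0],[0,0,0.04,0,0],[0,0,0.04,0,0],[0,0,0.04,0,0],[0,0,0.04,0,0],[0,0,0.04,0,0],[0,0,0.04,0,0],[0,0,0.04,0,0],[0,0,0.02,0,0],[0,0,0,0,0]]'; cat > m6.py <<'E'
from fit import *
for n in("scene","side"):
    c=vision.read_camera(n);P,C=cloud(c)
    Q=P[(abs(P[:,0]-.561)<.01)&(abs(P[:,1])<.03)&(P[:,2]>.1)&(P[:,2]<.26)];p=np.polyfit(Q[:,1],Q[:,2],1);print(n,'arm slope',np.arctan(-p[0]))
    b=P[((abs(P[:,0]-.515)<.012)|(abs(P[:,0]-.6)<.012))&(abs(P[:,1]+.064)<.025)&(P[:,2]>.16)&(P[:,2]<.21)]; print(len(b),b.mean(0).round(4), np.ptp(b[:,2]).round(4), np.polyfit(b[:,0],b[:,2],1)[0].round(3) if len(b) else '')
    d=cv2.resize(c["frame"][120:300,120:360,::-1],(800,600),interpolation=cv2.INTER_CUBIC)
    cv2.imwrite('pics/%s_%d.png'%(n,ctrl.get_state()["clock"]*100),d)
    g=(C.max(1)-C.min(1)<45)
    r=P[g&(P[:,2]>.02)&(P[:,2]<.12)&(P[:,1]<.0)&(abs(P[:,0]-.5574)<.075)&(P[:,1]>-.14)]; print('basket zmin',np.percentile(r[:,2],[1,5,20]).round(3))
E
python3 m6.py; ls pics
```

```text
clock: 27.1
tcp_pos: [0.5769, 0.2291, 0.1227]
ee_rot: [[0.058, 0.998, 0.004], [0.998, -0.058, 0.003], [0.004, 0.004, -1.0]]
contact_force: [-2.0, 4.0, 10.7]
opening: 0.002
gripper_force: 6.0
scene arm slope 0.43844364731031116
24 [ 0.5663 -0.0596  0.1725] 0.0055 0.001
basket zmin [0.034 0.036 0.039]
side arm slope 0.4586491850622356
33 [ 0.5567 -0.0648  0.1703] 0.0141 0.004
basket zmin [0.034 0.037 0.044]
crop.png
scene0.png
scene1.png
scene_2715.png
side0.png
side1.png
side_2720.png
w1.png
w2.png
w3.png
w_1280.png
w_2010.png
```

```bash
python3 -m crank '[[0,0,0.03,0,0],[0,0,0.03,0,0],[0,0,0.03,0,0],[0,0,0,0,0],[0,0,0,0,0]]'; python3 m6.py
```

```text
clock: 27.7
tcp_pos: [0.5769, 0.2286, 0.1191]
ee_rot: [[0.058, 0.998, 0.004], [0.998, -0.058, 0.003], [0.003, 0.004, -1.0]]
contact_force: [-1.2, 1.9, 11.9]
opening: -0.002
gripper_force: 6.0
scene arm slope 0.4615809580416462
25 [ 0.5619 -0.0588  0.1755] 0.009 -0.008
basket zmin [0.038 0.04  0.043]
side arm slope 0.06499181102152851
34 [ 0.558  -0.0645  0.1739] 0.0153 0.012
basket zmin [0.038 0.04  0.048]
```

```bash
python3 -m crank '[[0,0,-0.1,0,0],[0,0,-0.2,0,0],[0,0,-0.6,0,0],[0,0,-1,0,0],[0,0,-1,0,0],[0,0,-1,0,0],[0,0,0,0,0],[0,0,0,0,0],[0,0,0,0,0],[0,0,0,0,0],[0,0,0,0,0],[0,0,0,0,0]]'; python3 m6.py; python3 -m crank '[[0,0,0,0,0],[0,0,0,0,0],[0,0,0,0,0],[0,0,0,0,0],[0,0,0,0,0],[0,0,0,0,0],[0,0,0,0,0]]'; python3 m6.py; ls pics | grep scene_
```

```text
clock: 29.0
tcp_pos: [0.5748, 0.227, 0.2719]
ee_rot: [[0.058, 0.998, -0.002], [0.998, -0.058, -0.0], [-0.0, -0.002, -1.0]]
contact_force: [-0.5, -0.2, 0.4]
opening: 0.002
gripper_force: 0.0
scene arm slope 0.47892981295937476
25 [ 0.5645 -0.0587  0.1757] 0.0111 0.009
basket zmin [0.038 0.04  0.043]
side arm slope 0.38235951239706056
32 [ 0.5615 -0.0643  0.174 ] 0.0091 -0.002
basket zmin [0.038 0.04  0.048]
clock: 29.8
tcp_pos: [0.5752, 0.2271, 0.273]
ee_rot: [[0.058, 0.998, 0.0], [0.998, -0.058, 0.0], [0.0, 0.0, -1.0]]
contact_force: [-0.8, 0.6, -0.5]
opening: 0.001
gripper_force: 0.0
scene arm slope 0.4751259607513664
31 [ 0.5611 -0.0586  0.1758] 0.0092 -0.005
basket zmin [0.038 0.04  0.043]
side arm slope 0.4051189700005679
32 [ 0.5607 -0.0646  0.1743] 0.0139 0.021
basket zmin [0.038 0.04  0.047]
scene_2715.png
scene_2775.png
scene_2905.png
scene_2985.png
```

View pics/scene_2985.png

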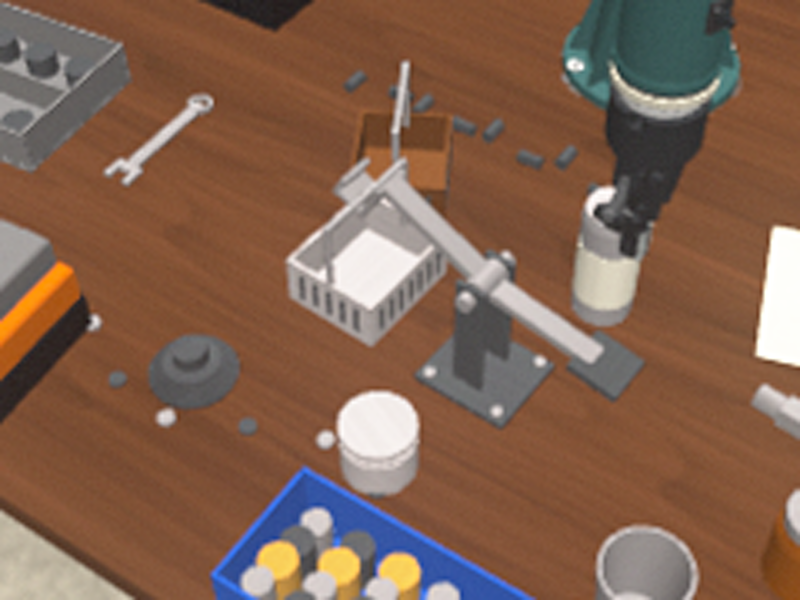

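The basket (365,260) hangs level in the raised hook at (365,180), about 40 mm clear of the bench and still. The bystanders have not moved and the gripper is clear of the paddle, so I'm handing in.

```bash
python3 -c "
from workcell import ctrl
print(ctrl.hand_in())"
```

```text
the job is handed in; nothing more can be done
None
```

The basket now hangs level and still in the hook, about 40 mm clear of the bench, with the lift arm at about 0.48 of 0.5 rad. My first attempt, sliding it by the handle, tipped it onto its front edge and raised its rear by about 2 cm, so "without lifting" was not fully kept. I then set it flat and slid it the rest of the way by its rear wall.

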